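Clamp the vacuum wand and hold it drawn out to its second stop

TASK

The shop vacuum's telescopic wand lies in its bench cradle so that the dusty slots of its catch can be brushed out. Press the cradle's yellow clamp down over the wand's end until it snaps shut, then pinch the black collar so that its red button is squeezed fully in, and draw the collar out past the first stop to the second, as far as it goes. Finish still holding the collar there with the button squeezed in (do not let go), and leave the brush, the spray can and the tape measure where they are.

Things in the scene. Friction and masses are not known exactly. Their poses are not given: they have to be found in the camera images.
- cradle: Fixed cradle: plywood board 110 (x) x 460 (y) x 18 mm on the bench. Origin: centre of its underside; z up; +y runs along the wand from clamp to nozzle, the way it draws out; -x faces the robot. Grey saddle, 55 x 60 mm, 83 mm high, at y = -170 mm; fork rest, 49 x 22 mm, 89 mm high, at y = +190 mm. Wand axis: x = 0, z = 75 mm.
- clamp (a joint): Yellow hinged clamp on the saddle (rad): 0 shut, grows as it swings up; starts at 0.7 to 1.1. Stiff hinge (0.1 N m): it stays where left. In the last 0.16 rad it rides over a spring latch (some 8 N on the paddle) and snaps under it, then reads below 0.04. Shut, its key sits in the groove of the wand's end; left open, the whole wand would slide along when pulled.
- clamp_hinge (a point): Point on the clamp's hinge axis, which runs along the cradle's y; at x = +36, y = -170, z = 88 mm in the cradle's frame.
- clamp_paddle (a point): Middle of the upper face of the clamp's black ribbed paddle (56 mm long, 26 mm wide in the cradle's y, 10 mm thick), where it is pressed down. Clamp shut: 106 mm from the hinge axis towards the cradle's -x and 17.5 mm above it, the highest part of the clamp (105.5 mm above the bench). It swings about the hinge.
- wand: Loose telescopic suction wand, 0.55 kg in all, lying in the cradle along its y. Origin on its axis, in the groove of the black square end fitting (41 x 54 x 40 mm) in the saddle; axes as the cradle's. Bright inner tube 30 mm thick, black collar, dark grey outer tube 35 mm thick, black brush nozzle (66 mm wide) whose end is 453 mm from the origin when pushed in.
- wand_groove (a point): The wand's origin: at x = 0, y = -170, z = 75 mm in the cradle's frame as long as the wand's end lies in its place.
- telescope (a joint): How far collar, outer tube and nozzle are drawn out (m), towards the cradle's +y: 0 pushed in (start), 0.075 first stop, 0.150 second stop, also the end of travel. At each the catch locks the tube (within 2 mm) when the button is out; with the button in it slides with 3 N of friction, damped (8 N per m/s).
- collar (a point): Centre of the black collar, a rounded block 44 mm across (cradle's x), 50 mm long (y), 44 mm high, 75 mm above the bench, 35 mm free below it; moves with the telescope from 130 to 280 mm beyond the wand's origin. The button is in the middle of its flat -x side, so a grasp from above closing along the cradle's x squeezes it.
- button (a joint): Red catch button (m): 0 out, 0.005 fully in (towards the cradle's +x). Spring: 3 N to start, 8 N fully in; a grip of 20 to 40 N is right. The catch is free when it is in by more than 0.0035; it springs out when let go.
- button_face (a point): Centre of the outer face of the round red button (18 mm in diameter), 5.5 mm proud of the collar's -x side when out.
- dusting_brush: Bystander: flat paint brush with wooden handle, 48 x 192 x 14 mm, lying behind the cradle; origin at the centre of its underside.
- spray_can: Bystander: upright red spray can with yellow cap, 58 mm in diameter, 222 mm high, behind the cradle; origin at the centre of its underside.
- tape_measure: Bystander: yellow tape measure, 37 x 85 x 61 mm, on the bench at the robot's right; origin at the centre of its underside.

How it is judged (in metres and radians):
On the way, in this order (a step that is already met when the one before it is completed fails the run):
1. the clamp is snapped shut over the wand's end while the wand is still pushed in (value of joint clamp below 0.06 rad and value of joint telescope below 0.01 m), for 0.2 s.
2. the button is squeezed in by the fingers with the wand still pushed in (value of joint button above 0.0035 m and contact force between the fingers and wand above 2 N and value of joint telescope below 0.03 m), for 0.1 s.
3. the collar is drawn out to the second stop with the fingers squeezing the button (value of joint telescope above 0.145 m and value of joint button above 0.0035 m and contact force between the fingers and wand above 2 N), for 0.2 s.
At the end, for the whole second after the job is handed in: Still held by the fingers (over 2 N): telescope beyond 145 of 150 mm, button in by over 3.5 of 5 mm, clamp shut (below 0.06 rad), the wand's end within 8 mm of its place in the saddle, collar raised by less than 20 mm, all at rest (all of step 3 and value of joint clamp below 0.06 rad and y of wand_groove in the frame of cradle between -0.178 and -0.162 m and height (world z) of wand_groove below 0.083 m and height (world z) of collar below 0.095 m and linear speed of wand below 0.02 m/s and velocity of joint telescope below 0.02 m/s); the arm keeps its last pose, push and grip.
It fails at once if the wand's end is dragged along or lifted out of the saddle by more than 15 mm (distance of wand_groove from where it was at the start of the episode above 0.015 m).
It fails at once if the dusting brush is moved by more than 30 mm (distance of dusting_brush from where it was at the start of the episode above 0.03 m).
It fails at once if the spray can is moved by more than 30 mm (distance of spray_can from where it was at the start of the episode above 0.03 m).
It fails at once if the tape measure is moved by more than 30 mm (distance of tape_measure from where it was at the start of the episode above 0.03 m).
It also fails if it takes over 48 s, if anything falls off the work surface, if the arm or the gripper's body presses on something with over 40 N, if the wrist force passes 120 N, or if a joint passes its speed limit or range.

ROBOT

A 6-joint arm with a two-finger parallel gripper is mounted at the origin on a cart in front of the work surface, level with it; the furniture and walls round the work are solid. World frame = base frame: x ahead of the robot, y to its left, z up, the work surface at z = 0. Lengths are in mm, angles in rad, forces in N, time in s.
With the tool pointing down it reaches from about 300 to 825 mm from the base axis. Payload 5.4 kg.
Tool frame: the origin (TCP) lies midway between the tips of the shut fingers; the grasp point (between the pads) lies 19 mm behind it; z points along the fingers, y is the line along which they close (so a half turn about z gives the same grasp; the last joint's range is limited). The gripper opens to 92 mm and grips with 3 to 60 N. Pads are 20 mm wide; open, the fingers measure 128 mm over their backs; the gripper's body (75 mm by 189 mm) begins 69 mm behind the grasp point.
Start: joints at [0.979, 0.158, 1.597, -0, 1.386, -0.21], TCP at [214.248, 533.576, 214.601] pointing down, gripper open.
Joint ranges: [-2.91, 2.91], [-0.94, 2.29], [0.18, 2.7], [-1.29, 4.43], [0.17, 2.64], [-3, 3]. Speed limits (rad/s): [2.57, 2.57, 3.14, 3.14, 3.14, 3.14].

INTERFACE

Orientations are given as a 3x3 rotation matrix whose columns are the frame's x, y, z axes.
In Python, from cell import robot gives the robot as it stands.
- The arm moves only by the tool servo_tool, never from a script. Its argument "increments" is a list that holds one entry, the list of rows, each a list of 7 numbers: the shift along the tool's x, y, z in parts of the range, where 1.0 means 0.8 m, then the turn, a rotation vector about the tool's x, y, z in shares of 180 degrees (1.0 is 180 degrees), then the finger opening in m, from 0 to 0.0919. A call has 1 to 20 rows; each row is the pose to reach, as a shift and turn from the pose commanded when the call began, along the tool's axes at that moment; what a row does not reach only later rows make up. A row lasts 1/12 s, in which the tool goes at most 41.7 mm and 7.16 degrees, less where a joint would pass 70% of its speed; a pose out of reach is approached as far as the arm can. A shift or turn number past 1, either way, is cut back to 1. A call with a gripper value outside its range is refused whole. The fingers move at their own pace and stop on an object; "newtons" is the grip in N (left out, the last holds). Time passes only in rows, so rows that repeat a pose let the fingers close. It gives the time, the measured TCP pose, the force, the opening and the grip force at its end, in the units of the state.
- robot.state(): the state, without advancing time (a new reading comes with each control period).
- robot.camera(name): name is "scene" or "top"; returns a dict with "color" (420x560x3 uint8, red, green, blue), "mtx" (3x3 intrinsics, pixels), "world_to_cam" (4x4, takes a point from world to camera coordinates). Camera axes: x right, y down, z forward; pixel columns grow to the right and rows downward; lengths in mm; the calibration is good to about 2 mm. A picture is of the moment at which its call begins. There is no depth.
- robot.sign_off(): hands the job in; it is judged then, once.
The state is a dict: "t": time; "joint_pos": joint angles; "qd": joint speeds; "effort": joint torques, N m; "ee_pos": TCP position; "tcp_rot": TCP orientation; "force": force on the tool from outside, world axes, zero at the start; "ft_torque": the same for the moment, N m; "finger_gap": finger opening in mm; "grip_force": force on a finger pad.
Only numpy, scipy, OpenCV 4.12 (cv2) and the standard library are available. Lean on these libraries where they do the work, as an engineer would, in place of code of your own. Each camera call takes 0.05 s, during which the arm holds its last target. There are 200 camera calls.

## Working session

There is one attempt and no reset: what is moved stays moved. The work goes in short steps, Python scripts to look and compute and a tool call to move; the robot and the scene stay as the last step left them, time stands still between calls to the robot, and variables do not carry over. Pictures are saved under pics/ and viewed, at most 10 in all, crops included, and the job is handed in when it is done.

Besides the shell and the picture viewer there is one more tool, called after "Emit:" as a command line: name --argument value ..., lists and objects as JSON in quotes. servo_tool: Moves the arm, as the interface text tells. Its arguments: {"type":"object","properties":{"increments":{"type":"array"},"newtons":{"type":"number"}},"required":["increments"]}

```bash
mkdir -p pics; python3 - <<'E'
from cell import robot
import cv2,numpy as np
s=robot.state();print(s['t'],s['ee_pos'],np.round(s['tcp_rot'],3).tolist(),s['finger_gap'],s['force'])
for n in("scene","top"):
    c=robot.camera(n);cv2.imwrite(f"pics/{n}0.png",c["color"][:,:,::-1]);print(n,np.round(c["mtx"],1).tolist(),np.round(c["world_to_cam"],3).tolist())
E
```

```text
0.0 [213.91934575 533.05497349 213.64329191] [[-0.928, 0.373, -0.001], [0.373, 0.928, -0.002], [0.0, -0.002, -1.0]] 91.98144099236102 [-0.32524924 -0.53744298  0.15432729]
scene [[394.4, 0.0, 279.6], [0.0, 394.4, 216.0], [0.0, 0.0, 1.0]] [[0.913, -0.409, 0.012, -548.547], [-0.192, -0.453, -0.871, 119.729], [0.361, 0.792, -0.492, 1029.337], [0.0, 0.0, 0.0, 1.0]]
top [[515.6, 0.0, 276.6], [0.0, 515.6, 214.5], [0.0, 0.0, 1.0]] [[0.273, -0.962, 0.004, -255.359], [-0.839, -0.24, -0.488, 501.876], [0.47, 0.13, -0.873, 1193.068], [0.0, 0.0, 0.0, 1.0]]
```

View pics/scene0.png

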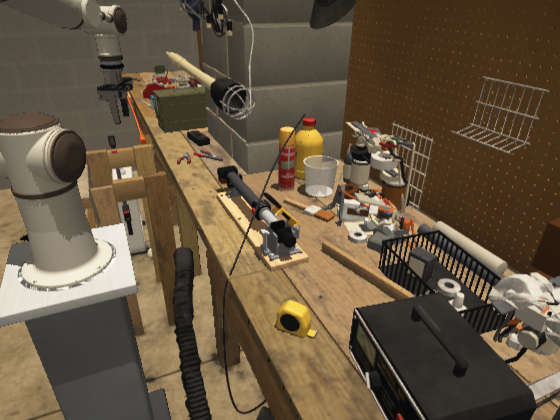

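View pics/top0.png

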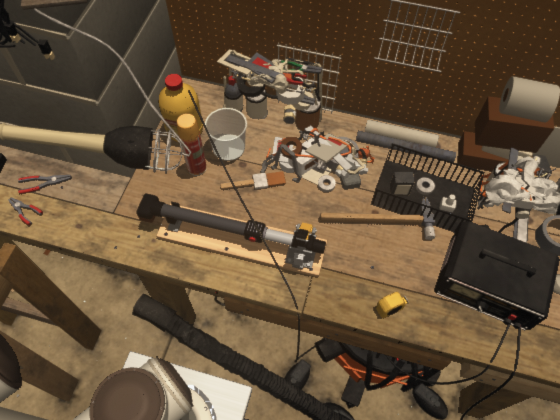

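The top view shows the cradle, with the wand's nozzle at (150,207), collar at (256,231) and clamp at about (305,240). The tape measure is at (391,303), the can at (192,150) and the brush at (255,182). I'll zoom in on the cradle.

```bash
python3 - <<'E'
import cv2
a=cv2.imread("pics/top0.png")[185:285,130:340];cv2.imwrite("pics/topc.png",cv2.resize(a,None,fx=3.8,fy=3.8,interpolation=cv2.INTER_CUBIC))
a=cv2.imread("pics/scene0.png")[155:275,205:315];cv2.imwrite("pics/scenec.png",cv2.resize(a,None,fx=5,fy=5,interpolation=cv2.INTER_CUBIC))
E
```

```text
(no output)
```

View pics/topc.png

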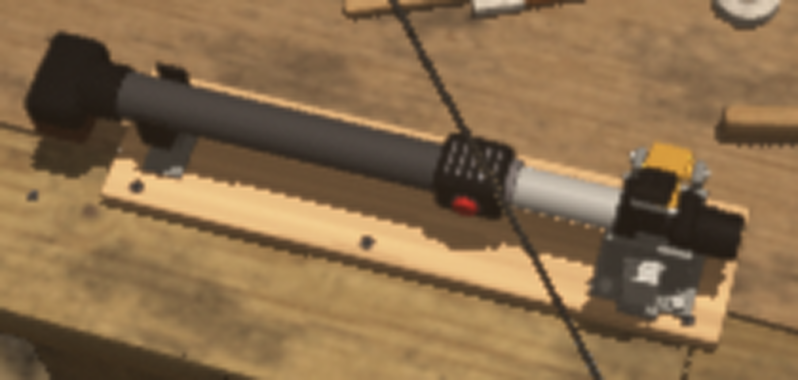

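View pics/scenec.png

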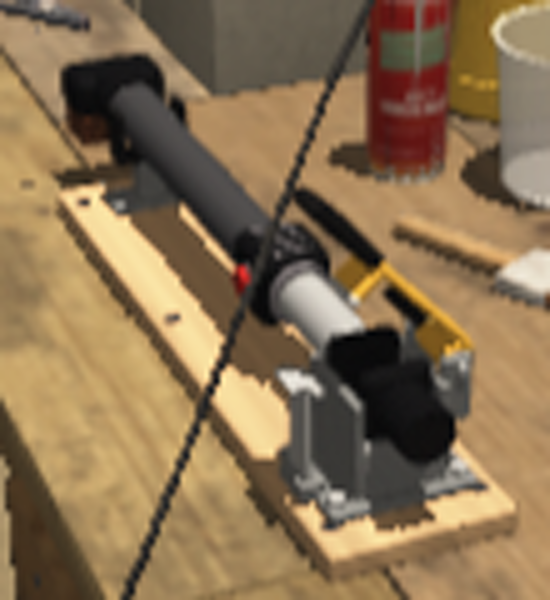

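The crops show the board corners (top view crop px: front-left 103,195; front-right 718,338; back-right 747,208), the red button in both views, and the open clamp with its black paddle pointing up (scene crop 340,225). Next I'll get the cradle frame.

```bash
cat >h.py <<'E'
import cv2,numpy as np
from cell import robot
def calib(n):
    c=robot.camera(n);return c["color"],c["mtx"],c["world_to_cam"]
def ray(K,M,uv):
    R,t=M[:3,:3],M[:3,3];d=R.T@np.linalg.inv(K)@np.array([*uv,1.]);return -R.T@t,d/np.linalg.norm(d)
def plane(K,M,uv,z):
    o,d=ray(K,M,uv);return o+d*(z-o[2])/d[2]
def tri(r1,r2):
    (a,d),(b,e)=r1,r2;s=np.linalg.lstsq(np.c_[d,-e],b-a,rcond=None)[0];p,q=a+s[0]*d,b+s[1]*e;return (p+q)/2,np.linalg.norm(p-q)
def proj(K,M,p):
    q=K@(M[:3,:3]@np.asarray(p,float)+M[:3,3]);return q[:2]/q[2]
E
python3 - <<'E'
from h import *
I,K,M=calib("top");J,L,N=calib("scene")
T=lambda x,y:(x/3.8+130-.4,y/3.8+185-.4)
S=lambda x,y:(x/5+205-.4,y/5+155-.4)
np.set_printoptions(precision=1,suppress=True)
for c in[(103,193),(718,338),(747,208)]:print("top",plane(K,M,T(*c),18))
for c in[(60,203),(332,560),(517,508)]:print("scene",plane(L,N,S(*c),18))
def red(I,x0,x1,y0,y1):
    h=cv2.cvtColor(I,cv2.COLOR_RGB2HSV);m=((h[...,0]<8)|(h[...,0]>172))&(h[...,1]>150)&(h[...,2]>90)
    w=np.zeros_like(m);w[y0:y1,x0:x1]=1;v,u=np.nonzero(m&w);print(len(u),u.min(),u.max(),v.min(),v.max());return u.mean(),v.mean()
a=red(I,240,270,225,250);b=red(J,245,262,200,225);print(a,b)
B=tri(ray(K,M,a),ray(L,N,b));print("button",B)
# bright wood front edge: lowest board pixels in the top view
h=cv2.cvtColor(I,cv2.COLOR_RGB2HSV)
print("paddle? scene line", S(300,195),S(380,258))
# candidate frames from button & edge dir
A,C=plane(K,M,T(103,193),18),plane(K,M,T(718,338),18)
y=(A-C)/np.linalg.norm(A-C);x=np.array([y[1],-y[0],0]);print("y",y,np.degrees(np.arctan2(-y[0],y[1])),np.linalg.norm(A-C))
O=(A+C)/2+55*x;O[2]=0
if x@(B[0]-O)>0:print("xflip")
print("O",O,"button in cradle",x@(B[0]-O),y@(B[0]-O))
for th in np.arange(.6,1.25,.1):
    # hinge at (36,-170,88); arm (-106,17.5) swings up: -x -> up
    c,s=np.cos(th),np.sin(th);px,pz=-106*c+17.5*s,106*s+17.5*c
    P=O+x*(36+px)+y*-170+[0,0,88+pz]
    print(th,P,(np.array(proj(K,M,P))-[129.6,184.6])*3.8,(np.array(proj(L,N,P))-[204.6,154.6])*5)
for n,p in dict(hinge=(36,-170,88),collar=(0,-40,75),noz=(0,283,75)).items():
    P=O+x*p[0]+y*p[1]+[0,0,p[2]];print(n,P,(np.array(proj(K,M,P))-[129.6,184.6])*3.8,(np.array(proj(L,N,P))-[204.6,154.6])*5)
E
```

```text
top [459.4 208.1  18. ]
top [ 471.5 -247.4   18. ]
top [ 575.7 -243.8   18. ]
scene [453.2 193.2  18. ]
scene [ 465.8 -248.6   18. ]
scene [ 572.5 -245.3   18. ]
16 249 255 237 240
12 251 254 208 213
(np.float64(252.125), np.float64(238.1875)) (np.float64(252.83333333333334), np.float64(210.0))
button (array([492.2, -58.6,  80.1]), np.float64(3.7015461010131103))
paddle? scene line (264.6, 193.6) (280.6, 206.2)
y [-0.  1. -0.] 1.5213082748679412 455.6473130359086
O [520.4 -18.2   0. ] button in cradle -29.286410138761724 -39.624516996019906
0.6 [ 483.4 -189.2  162.3] [650.8 210.9] [317.9 249.1]
0.7 [ 491.2 -189.   169.7] [654.  195.1] [332.2 232.8]
0.7999999999999999 [ 499.7 -188.8  176.2] [657.5 178.9] [347.9 217.7]
0.8999999999999999 [ 508.8 -188.6  181.9] [661.1 162.5] [364.7 204. ]
0.9999999999999999 [ 518.4 -188.3  186.7] [664.8 146.1] [382.4 191.8]
1.0999999999999999 [ 528.5 -188.   190.4] [668.6 129.9] [400.8 181.3]
1.1999999999999997 [ 538.8 -187.8  193.1] [672.4 114.1] [419.6 172.6]
hinge [ 560.9 -187.2   88. ] [671.2 161.2] [452.5 345.4]
collar [521.5 -58.2  75. ] [476.8 173.1] [291.6 273.4]
noz [512.9 264.7  75. ] [42.  73.5] [108.2  73.9]
```

The frame is consistent: the triangulated button is at (-29,-40) mm in the cradle against (-27.5,-40) expected. The paddle matches a clamp angle of about 0.7. I'll move above it with the fingers shut and the closing axis along the cradle's x.

The rows are not in the units I measure in: shifts go in shares of 0.8 m and turns go in shares of 180 degrees. I convert before sending: -0.571 m / 0.8 = -0.7138, -0.516 m / 0.8 = -0.645, 66.6 degrees / 180 = 0.37.

Emit:
servo_tool --increments '[[[-0.125, -0.1375, -0.0325, 0, 0, 0.0778, 0], [-0.645, -0.7138, -0.0325, 0, 0, 0.37, 0], [-0.645, -0.7138, -0.0325, 0, 0, 0.37, 0], [-0.645, -0.7138, -0.0325, 0, 0, 0.37, 0], [-0.645, -0.7138, -0.0325, 0, 0, 0.37, 0], [-0.645, -0.7138, -0.0325, 0, 0, 0.37, 0], [-0.645, -0.7138, -0.0325, 0, 0, 0.37, 0], [-0.645, -0.7138, -0.0325, 0, 0, 0.37, 0], [-0.645, -0.7138, -0.0325, 0, 0, 0.37, 0], [-0.645, -0.7138, -0.0325, 0, 0, 0.37, 0], [-0.645, -0.7138, -0.0325, 0, 0, 0.37, 0], [-0.645, -0.7138, -0.0325, 0, 0, 0.37, 0], [-0.645, -0.7138, -0.0325, 0, 0, 0.37, 0], [-0.645, -0.7138, -0.0325, 0, 0, 0.37, 0], [-0.645, -0.7138, -0.0325, 0, 0, 0.37, 0], [-0.645, -0.7138, -0.0325, 0, 0, 0.37, 0], [-0.645, -0.7138, -0.0325, 0, 0, 0.37, 0], [-0.645, -0.7138, -0.0325, 0, 0, 0.37, 0], [-0.645, -0.7138, -0.0325, 0, 0, 0.37, 0], [-0.645, -0.7138, -0.0325, 0, 0, 0.37, 0]]]'

```text
t: 1.87
ee_pos: [480.8, -192.5, 240.2]
tcp_rot: [[-0.022, 1.0, -0.0], [1.0, 0.022, -0.001], [-0.001, -0.0, -1.0]]
force: [0.0, 0.3, 1.6]
finger_gap: 0.6
grip_force: 0.0
```

Emit:
servo_tool --increments '[[[0, 0, 0, 0, 0, 0, 0], [0, 0, 0, 0, 0, 0, 0]]]'

```text
t: 2.03
ee_pos: [480.0, -187.7, 240.3]
tcp_rot: [[-0.027, 1.0, -0.001], [1.0, 0.027, 0.001], [0.001, -0.001, -1.0]]
force: [0.5, -0.5, -0.8]
finger_gap: 0.2
grip_force: 0.0
```

```bash
python3 - <<'E'
from h import *
np.set_printoptions(precision=3,suppress=True)
s=robot.state();print(s['t'],s['ee_pos'],s['tcp_rot'].tolist() if hasattr(s['tcp_rot'],'tolist') else s['tcp_rot'],s['joint_pos'],s['force'],s['finger_gap'])
I,K,M=calib("top");J,L,N=calib("scene")
print("can base", plane(K,M,(196,172),0),plane(L,N,(287,188),0))
a=I[185:285,130:340];b=J[130:275,190:340]
a=cv2.resize(a,(504,240),interpolation=cv2.INTER_CUBIC);b=cv2.resize(b,None,fx=3.3,fy=3.3,interpolation=cv2.INTER_CUBIC)[:355]
b=cv2.resize(J[130:270,190:340],(375,350),interpolation=cv2.INTER_CUBIC)
o=np.zeros((600,504,3),np.uint8);o[:240]=a;o[245:595,:375]=b;cv2.imwrite("pics/p1.png",o[:,:,::-1])
E
```

```text
2.0333 [ 479.996 -187.696  240.294] [[-0.026952717768283944, 0.9996364791679273, -0.0006786174572549863], [0.999636294140022, 0.026953319222568738, 0.0008933201496751456], [0.00091128640214645, -0.0006542932342381788, -0.9999993707285303]] [-0.608 -0.014  1.728  0.     1.429 -0.635] [ 0.544 -0.457 -0.785] 0.1859686904694868
can base [697.284 183.105   0.   ] [714.032 186.511   0.   ]
```

View pics/p1.png

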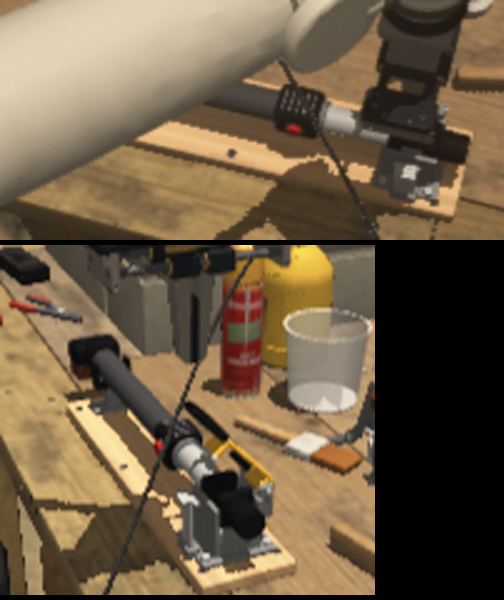

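The fingers are right above the raised paddle, and the can is about 60 mm clear of the later path. Pressing down along the paddle's arc.

To row units: 0.123 m / 0.8 = 0.1538, -0.028 m / 0.8 = -0.035.

Emit:
servo_tool --increments '[[[-0.0025, 0, 0.025, 0, 0, 0, 0], [-0.0025, 0, 0.05, 0, 0, 0, 0], [-0.0025, -0.0013, 0.0625, 0, 0, 0, 0], [-0.0025, -0.0038, 0.075, 0, 0, 0, 0], [-0.0025, -0.0075, 0.0875, 0, 0, 0, 0], [-0.0025, -0.0125, 0.1, 0, 0, 0, 0], [-0.0025, -0.0175, 0.1125, 0, 0, 0, 0], [-0.0025, -0.0225, 0.1225, 0, 0, 0, 0], [-0.0025, -0.0263, 0.1325, 0, 0, 0, 0], [-0.0025, -0.03, 0.14, 0, 0, 0, 0], [-0.0025, -0.0325, 0.1475, 0, 0, 0, 0], [-0.0025, -0.035, 0.1538, 0, 0, 0, 0]]]'

```text
t: 3.13
ee_pos: [451.2, -190.6, 117.7]
tcp_rot: [[-0.027, 1.0, -0.002], [1.0, 0.027, 0.0], [0.0, -0.002, -1.0]]
force: [-1.8, 0.5, 3.0]
finger_gap: 0.6
grip_force: 1.3
```

To row units: 0.013 m / 0.8 = 0.0163, 0.011 m / 0.8 = 0.0138.

Emit:
servo_tool --increments '[[[0, 0, 0.005, 0, 0, 0, 0], [0, 0, 0.01, 0, 0, 0, 0], [0, 0, 0.0138, 0, 0, 0, 0], [0, 0, 0.0163, 0, 0, 0, 0], [0, 0, 0.0163, 0, 0, 0, 0], [0, 0, 0.0163, 0, 0, 0, 0]]]'

```text
t: 3.63
ee_pos: [452.6, -190.9, 105.7]
tcp_rot: [[-0.027, 1.0, -0.001], [1.0, 0.027, 0.0], [0.0, -0.001, -1.0]]
force: [-3.8, 3.7, 8.8]
finger_gap: 0.4
grip_force: 4.5
```

To row units: 0.005 m / 0.8 = 0.0063, 0.003 m / 0.8 = 0.0038.

Emit:
servo_tool --increments '[[[0, 0, 0.0038, 0, 0, 0, 0], [0, 0, 0.0063, 0, 0, 0, 0], [0, 0, 0.0063, 0, 0, 0, 0], [0, 0, 0.0063, 0, 0, 0, 0]]]'

```text
t: 3.97
ee_pos: [452.7, -191.3, 105.1]
tcp_rot: [[-0.028, 1.0, -0.002], [1.0, 0.028, -0.0], [-0.0, -0.002, -1.0]]
force: [-17.6, 10.4, 40.7]
finger_gap: 0.7
grip_force: 20.2
```

The hard stop came at z=105, so the clamp should be shut. I'll lift, go above the collar with the fingers open, and look.

To row units: 0.131 m / 0.8 = 0.1638, -0.09 m / 0.8 = -0.1125.

Emit:
servo_tool --increments '[[[0, 0, -0.0375, 0, 0, 0, 0], [0, 0, -0.075, 0, 0, 0, 0.09], [0.0625, 0.0375, -0.1125, 0, 0, 0, 0.09], [0.1125, 0.0625, -0.1125, 0, 0, 0, 0.09], [0.1638, 0.09, -0.1125, 0, 0, 0, 0.09], [0.1638, 0.09, -0.1125, 0, 0, 0, 0.09], [0.1638, 0.09, -0.1125, 0, 0, 0, 0.09], [0.1638, 0.09, -0.1125, 0, 0, 0, 0.09]]]'

```text
t: 4.63
ee_pos: [521.4, -57.1, 189.6]
tcp_rot: [[-0.03, 1.0, 0.0], [1.0, 0.03, -0.0], [-0.0, 0.0, -1.0]]
force: [-0.1, -0.3, 0.8]
finger_gap: 45.2
grip_force: 0.0
```

```bash
python3 - <<'E'
from h import *
np.set_printoptions(precision=3,suppress=True)
s=robot.state();print(s['t'],s['ee_pos'],s['force'],s['finger_gap'])
I,K,M=calib("top");J,L,N=calib("scene")
a=cv2.resize(I[185:285,200:340],(560,400),interpolation=cv2.INTER_CUBIC);b=cv2.resize(J[155:275,225:315],(225,300),interpolation=cv2.INTER_CUBIC)
o=np.zeros((400,790,3),np.uint8);o[:,:560]=a;o[:300,565:]=b;cv2.imwrite("pics/p2.png",o[:,:,::-1])
E
```

```text
4.6333 [521.369 -57.075 189.576] [-0.09  -0.259  0.847] 45.238082551018024
```

View pics/p2.png

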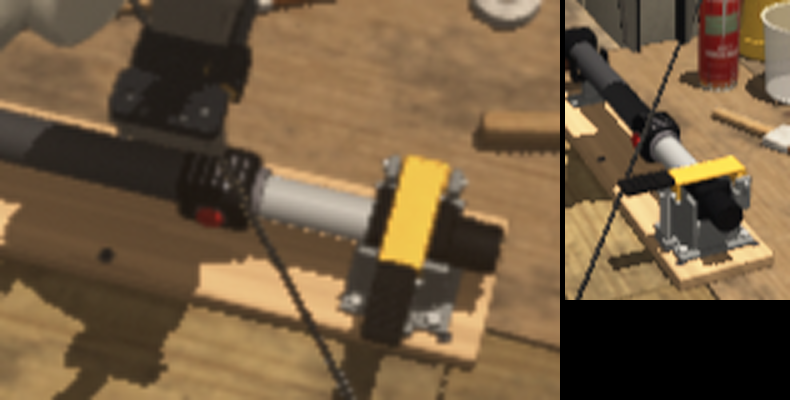

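The clamp lies flat and shut (yellow bar at about 415,210, paddle at 390,300), and the wand is in place. I'll wait for the fingers to open, then descend over the collar.

To row units: 0.132 m / 0.8 = 0.165, 0.09 m / 0.8 = 0.1125.

Emit:
servo_tool --increments '[[[-0.0013, 0, 0, 0, 0, 0, 0.09], [-0.0013, 0, 0, 0, 0, 0, 0.09], [-0.0013, 0, 0, 0, 0, 0, 0.09], [-0.0013, 0, 0, 0, 0, 0, 0.09], [-0.0013, 0, 0.025, 0, 0, 0, 0.09], [-0.0013, 0, 0.05, 0, 0, 0, 0.09], [-0.0013, 0, 0.075, 0, 0, 0, 0.09], [-0.0013, 0, 0.0938, 0, 0, 0, 0.09], [-0.0013, 0, 0.1125, 0, 0, 0, 0.09], [-0.0013, 0, 0.1313, 0, 0, 0, 0.09], [-0.0013, 0, 0.15, 0, 0, 0, 0.09], [-0.0013, 0, 0.165, 0, 0, 0, 0.09], [-0.0013, 0, 0.165, 0, 0, 0, 0.09], [-0.0013, 0, 0.165, 0, 0, 0, 0.09]]]'

```text
t: 5.9
ee_pos: [520.5, -59.5, 57.3]
tcp_rot: [[-0.026, 1.0, -0.001], [1.0, 0.026, 0.0], [0.0, -0.001, -1.0]]
force: [-0.4, -0.2, 0.0]
finger_gap: 90.3
grip_force: 0.0
```

```bash
python3 - <<'E'
from h import *
s=robot.state();print(s['t'],s['ee_pos'],s['force'],s['finger_gap'])
J,L,N=calib("scene");print(proj(L,N,(494,-58,75)))
cv2.imwrite("pics/p3.png",cv2.resize(J[155:275,215:315],(500,600),interpolation=cv2.INTER_CUBIC)[:,:,::-1])
E
```

```text
5.9 [520.49857272 -59.45197447  57.25243077] [-0.42975831 -0.1901206   0.02972703] 90.2725767824337
[253.9592337  211.04229279]
```

View pics/p3.png

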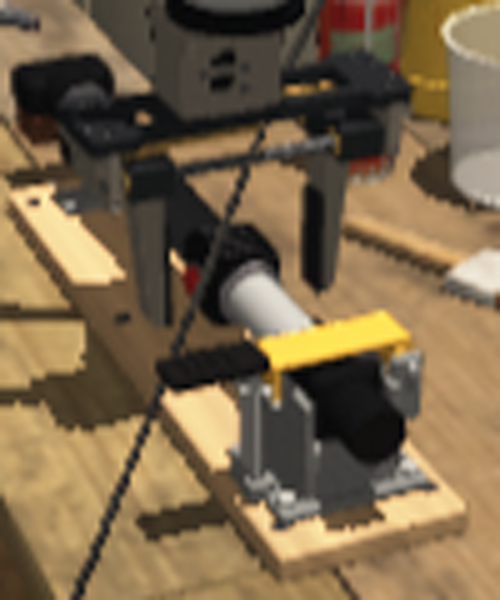

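The fingers straddle the collar, with the button (190,280) beside the near finger. Closing with 30 N.

Emit:
servo_tool --increments '[[[0, 0, 0, 0, 0, 0, 0.06], [0, 0, 0, 0, 0, 0, 0.03], [0, 0, 0, 0, 0, 0, 0.03], [0, 0, 0, 0, 0, 0, 0.03], [0, 0, 0, 0, 0, 0, 0.03], [0, 0, 0, 0, 0, 0, 0.03], [0, 0, 0, 0, 0, 0, 0.03], [0, 0, 0, 0, 0, 0, 0.03], [0, 0, 0, 0, 0, 0, 0.03], [0, 0, 0, 0, 0, 0, 0.03], [0, 0, 0, 0, 0, 0, 0.03], [0, 0, 0, 0, 0, 0, 0.03]]]' --newtons 30

```text
t: 6.95
ee_pos: [519.2, -59.4, 57.4]
tcp_rot: [[-0.027, 1.0, -0.004], [1.0, 0.027, 0.0], [0.0, -0.004, -1.0]]
force: [-6.8, -1.0, 4.7]
finger_gap: 44.2
grip_force: 30.0
```

The gap is 44.2 mm, so the button is fully in. Drawing out, with a 1 mm lateral relief.

To row units: 0.06 m / 0.8 = 0.075, 0.056 m / 0.8 = 0.07.

Emit:
servo_tool --increments '[[[0, -0.0013, 0, 0, 0, 0, 0.03], [0.0038, -0.0013, 0, 0, 0, 0, 0.03], [0.01, -0.0013, 0, 0, 0, 0, 0.03], [0.0175, -0.0013, 0, 0, 0, 0, 0.03], [0.025, -0.0013, 0, 0, 0, 0, 0.03], [0.0325, -0.0013, 0, 0, 0, 0, 0.03], [0.04, -0.0013, 0, 0, 0, 0, 0.03], [0.0475, -0.0013, 0, 0, 0, 0, 0.03], [0.055, -0.0013, 0, 0, 0, 0, 0.03], [0.0625, -0.0013, 0, 0, 0, 0, 0.03], [0.07, -0.0013, 0, 0, 0, 0, 0.03], [0.075, -0.0013, 0, 0, 0, 0, 0.03]]]'

```text
t: 7.95
ee_pos: [518.1, -0.1, 57.4]
tcp_rot: [[-0.027, 1.0, -0.0], [1.0, 0.027, -0.002], [-0.002, -0.001, -1.0]]
force: [-2.0, -5.9, -0.1]
finger_gap: 44.0
grip_force: 30.0
```

Emit:
servo_tool --increments '[[[0.005, 0, 0, 0, 0, 0, 0.03], [0.0125, 0, 0, 0, 0, 0, 0.03], [0.02, 0, 0, 0, 0, 0, 0.03], [0.0275, 0, 0, 0, 0, 0, 0.03], [0.035, 0, 0, 0, 0, 0, 0.03], [0.0425, 0, 0, 0, 0, 0, 0.03], [0.05, 0, 0, 0, 0, 0, 0.03], [0.0575, 0, 0, 0, 0, 0, 0.03], [0.065, 0, 0, 0, 0, 0, 0.03], [0.0725, 0, 0, 0, 0, 0, 0.03], [0.08, 0, 0, 0, 0, 0, 0.03], [0.0875, 0, 0, 0, 0, 0, 0.03], [0.095, 0, 0, 0, 0, 0, 0.03], [0.1013, 0, 0, 0, 0, 0, 0.03], [0.1063, 0, 0, 0, 0, 0, 0.03], [0.1088, 0, 0, 0, 0, 0, 0.03], [0.1088, 0, 0, 0, 0, 0, 0.03]]]'

```text
t: 9.37
ee_pos: [516.2, 87.3, 57.5]
tcp_rot: [[-0.027, 1.0, 0.0], [1.0, 0.027, -0.001], [-0.001, 0.0, -1.0]]
force: [0.5, -3.6, -1.3]
finger_gap: 44.1
grip_force: 30.0
```

To row units: 0.0035 m / 0.8 = 0.0044, 0.001 m / 0.8 = 0.0013.

Emit:
servo_tool --increments '[[[0.0013, 0, 0, 0, 0, 0, 0.03], [0.0025, 0, 0, 0, 0, 0, 0.03], [0.0038, 0, 0, 0, 0, 0, 0.03], [0.0044, 0, 0, 0, 0, 0, 0.03], [0.0044, 0, 0, 0, 0, 0, 0.03], [0.0044, 0, 0, 0, 0, 0, 0.03]]]'

```text
t: 9.87
ee_pos: [515.8, 91.0, 57.4]
tcp_rot: [[-0.027, 1.0, -0.0], [1.0, 0.027, 0.0], [0.0, -0.0, -1.0]]
force: [0.3, -4.3, -3.4]
finger_gap: 44.1
grip_force: 30.0
```

To row units: 0.002 m / 0.8 = 0.0025, 0.001 m / 0.8 = 0.0013.

Emit:
servo_tool --increments '[[[0.0013, 0, 0, 0, 0, 0, 0.03], [0.0025, 0, 0, 0, 0, 0, 0.03], [0.0025, 0, 0, 0, 0, 0, 0.03], [0.0025, 0, 0, 0, 0, 0, 0.03]]]'

```text
t: 10.2
ee_pos: [515.8, 92.6, 57.5]
tcp_rot: [[-0.027, 1.0, -0.0], [1.0, 0.027, -0.001], [-0.001, -0.0, -1.0]]
force: [0.7, -5.3, -2.8]
finger_gap: 44.0
grip_force: 30.0
```

To row units: 0.0015 m / 0.8 = 0.0019, 0.001 m / 0.8 = 0.0013.

Emit:
servo_tool --increments '[[[0.0013, 0, 0, 0, 0, 0, 0.03], [0.0019, 0, 0, 0, 0, 0, 0.03], [0.0019, 0, 0, 0, 0, 0, 0.03], [0.0019, 0, 0, 0, 0, 0, 0.03]]]'

```text
t: 10.53
ee_pos: [515.8, 92.8, 57.5]
tcp_rot: [[-0.027, 1.0, -0.0], [1.0, 0.027, -0.003], [-0.003, -0.001, -1.0]]
force: [-0.1, -11.0, -1.9]
finger_gap: 43.8
grip_force: 30.0
```

```bash
python3 - <<'E'
from h import *
s=robot.state();print(s['t'],s['ee_pos'],s['force'],s['finger_gap'])
I,K,M=calib("top");J,L,N=calib("scene")
for y in(413,433):
    P=np.array([520.4-.0266*y,-18.2+y,75]);print(proj(K,M,P),proj(L,N,P))
o=np.zeros((600,800,3),np.uint8);o[:285]=cv2.resize(I[175:285,30:340],(800,285),interpolation=cv2.INTER_CUBIC);o[290:,:420]=cv2.resize(J[120:275,175:315],(420,310)[:2],interpolation=cv2.INTER_CUBIC)
cv2.imwrite("pics/p4.png",o[:,:,::-1])
E
```

```text
10.5333 [515.75564924  92.76960691  57.50199881] [ -0.12166307 -11.04741848  -1.91821668] 43.817132354689285
[ 96.27952679 193.78852063] [214.96445332 157.13124187]
[ 89.54274967 192.24570577] [213.36810677 155.39519069]
```

View pics/p4.png

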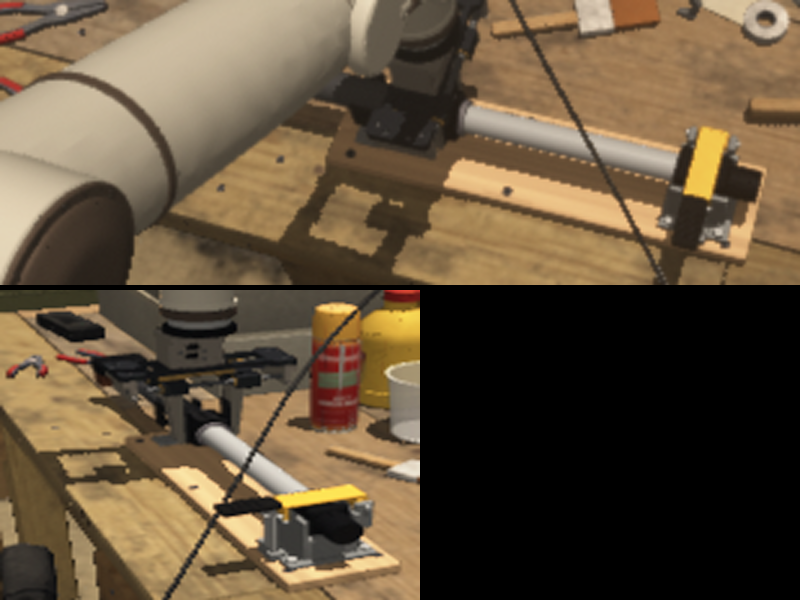

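The TCP stopped after 152 mm while the pull force rose to 11 N, so this is the end stop. In the picture the clamp is shut, the wand's end is seated and the can and brush are in place. I'll let it settle, then hand in.

Emit:
servo_tool --increments '[[[0, 0, 0, 0, 0, 0, 0.03], [0, 0, 0, 0, 0, 0, 0.03], [0, 0, 0, 0, 0, 0, 0.03], [0, 0, 0, 0, 0, 0, 0.03], [0, 0, 0, 0, 0, 0, 0.03], [0, 0, 0, 0, 0, 0, 0.03]]]'

```text
t: 11.13
ee_pos: [515.8, 92.8, 57.5]
tcp_rot: [[-0.027, 1.0, -0.001], [1.0, 0.027, -0.003], [-0.003, -0.001, -1.0]]
force: [-0.4, -11.4, -3.4]
finger_gap: 44.1
grip_force: 30.0
```

```bash
python3 -c "
from cell import robot
s=robot.state();print(s['ee_pos'],s['force'],s['finger_gap'],s['grip_force']);print(robot.sign_off())"
```

```text
[515.7593556   92.767658    57.49563733] [ -0.44555214 -11.41060903  -3.39499123] 44.132819717270856 30.00177562236786
the job is handed in; nothing more can be done
None
```

I handed the job in at about 11 s with the clamp pressed shut and the collar drawn to its end stop, still gripped at 30 N with the button squeezed in; the can and brush stayed put, the tape measure was never approached, and no verdict came back.

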